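Seat the red locating pin in the stencil jig

ROBOT

A 6-joint arm with a two-finger parallel gripper is mounted at the origin on the work surface. World frame = base frame: x ahead of the robot, y to its left, z up, the work surface at z = 0. Lengths are in mm, angles in rad, forces in N, time in s.
With the tool pointing down it reaches from about 350 to 875 mm from the base axis. Payload 4.2 kg.
Tool frame: the origin (TCP) lies at the very end of the fingers, on their centre line; the grasp point (between the pads) lies 19 mm behind it (env.grip_point_offset is the z of the grasp point in the tool frame, in mm); z points along the fingers, y is the direction in which the jaws open and shut (so a half turn about z gives the same grasp; the last joint's range is limited). The gripper opens to 87 mm and grips with 3 to 60 N. Pads are 19 mm wide; open, the fingers measure 117 mm over their backs; the gripper's body (75 mm by 190 mm) begins 51 mm behind the grasp point.
Start: joints at [1.413, 0.385, 0.008, 0, -1.194, -0.259], TCP at [252.989, 571.485, 222.55] pointing down, gripper open.
Joint ranges: [-3.14, 3.14], [-1.21, 2.06], [-1.07, 1.41], [-3.16, 2.05], [-2.99, -0.16], [-3.1, 3.1]. Speed limits (rad/s): [2.79, 2.79, 3.14, 3.14, 3.14, 3.14].

INTERFACE

Orientations are given as a unit quaternion [w, x, y, z].
In Python, from plant import observe, camera, camera_model, order, env gives the robot as it stands. The module is installed in compiled form; this text tells all that it offers.
- The arm moves only by the shell command python3 -m crank 'ROWS' [OPENING]. ROWS is JSON, a list of rows, each a list of 2 entries, a list of its own where there are three numbers: the shift along the world's x, y, z in units of 40 mm (1.0 is 40 mm), then the turn, a rotation vector about the world's x, y, z in degrees. A call has 1 to 5 rows; each row shifts and turns the commanded pose from where the row before left it; what a row does not reach is not made up. A row lasts 1/8 s, in which the tool goes at most 62.5 mm and 10.7 degrees, less where a joint would pass 70% of its speed; a pose out of reach is approached as far as the arm can. A call is refused whole if a number of a shift passes 1 or a number of a turn 10.7, either way. A call with a gripper value outside its range is refused whole. OPENING is the finger opening in mm, from 0 to 87, set as the call begins (- or left out, the last holds). The fingers move at their own pace and stop on an object; the grip force is fixed at half the most. Time passes only in rows, so rows that do not move let the fingers close. It gives the time, the measured TCP pose, the force and the opening at its end, in the units of the state.
- observe(): the state, without advancing time (a new reading comes with each control period).
- camera(name): name is "side" or "top" or "wrist"; returns the picture (400x640x3 uint8, blue, green, red); there is no depth.
- camera_model(name): a dict with "camera_matrix" (3x3 intrinsics, pixels), "rvec" (rotation vector, rad) and "tvec" (3), from world to camera coordinates, as OpenCV has them; the wrist camera has in their place "hand_eye" (4x4, takes a point from camera to tool coordinates, whose origin is the TCP and whose axes are the flange's). Camera axes: x right, y down, z forward; pixel columns grow to the right and rows downward; lengths in mm; the calibration is good to about 2 mm. A picture is of the moment at which its call begins: read the wrist's pose just before it. camera_model takes no time and is no camera call.
- order.job_done(): hands the job in, once; it reports no verdict.
The state is a dict: "clock": time; "joints": joint angles; "qvel": joint speeds; "tau": joint torques, N m; "position": TCP position; "tool_rot": TCP orientation; "contact_force": force on the tool from outside, world axes, zero at the start; "torque": the same for the moment, N m; "finger_gap": opening from 0.0 (shut) to 1.0 (fully open).
Only numpy, scipy, OpenCV 4.12 (cv2) and the standard library are available. Lean on these libraries where they do the work, as an engineer would, in place of code of your own. Each camera call takes 0.05 s, during which the arm holds its last target. There are 200 camera calls.

TASK

Take the red-gripped locating pin out of the wooden rack and fit it in the empty bush of the stencil jig: lean the pin about 20 degrees and start the lower edge of its foot some 5 mm into the bore, then stand it upright and slide it down, keeping hold of it until it is fully home with its collar on the block, and let go. Leave the blue and the yellow pin standing where they are.

Things in the scene. Friction and masses are not known exactly. Their poses are not given: they have to be found in the camera images.
- red_pin: The pin to fit: loose, upright in a rack hole, 0.15 to 0.3 kg. From the foot up: round steel shank 28 mm dia., 55 mm long, 2 mm chamfer at the foot; steel collar 54 mm dia., 6 mm thick; round red plastic grip 34 mm dia., 50 mm tall (take it here, from above, any yaw). Origin: centre of the foot's underside, 8 mm over the table in the rack; z runs up the pin.
- bush_mouth (a point): Centre of the bore's mouth (brass ring) atop the empty bush, a fixed grey block 80 x 80 x 65 mm at one end of the jig board; 77 mm over the table, z up. Bore straight down, 34 mm dia., 60 mm deep, mouth chamfered to 44 mm over 5 mm. Home: collar on the block, pin origin 55 mm below. A like block with a fixed green pin (61 mm over the block) is 180 mm away.
- blue_pin: Bystander, to be left alone: same shape and size, blue grip, in another hole of the fixed wooden rack (290 x 80 x 30 mm, three holes in a row 100 mm apart, 40 mm dia., 22 mm deep; the pins' order varies). Origin at the centre of its foot, z up.
- yellow_pin: Bystander, to be left alone: same shape and size, yellow grip, in another hole of the same rack. Origin at the centre of its foot, z up.
There are look-alikes about, which are no part of the job. Leave any orange or purple look-alike of the red_pin alone.

How it is judged (in metres and radians):
On the way, in this order (a step that is already met when the one before it is completed fails the run):
1. the red pin leans by at least 10 degrees with the lower edge of its foot in the mouth of the empty bore (angle between red_pin's own z axis and vertical between 0.17 and 0.9 rad and horizontal distance between red_pin and bush_mouth below 0.02 m and z of red_pin in the frame of bush_mouth below 0.002 m), for 0.1 s.
2. the red pin, still held by the fingers, is upright in the bore and within 8 mm of home (z of red_pin in the frame of bush_mouth below -0.047 m and horizontal distance between red_pin and bush_mouth below 0.012 m and angle between red_pin's own z axis and vertical below 0.17 rad and contact force between the fingers and red_pin above 0.5 N), for 0.1 s.
At the end, for the whole second after the job is handed in: The red pin stands in the formerly empty bore, its foot at least 49 mm below the mouth (fully home is 55 mm), within 12 mm of the bore's axis and 10 degrees of upright, released and at rest (z of red_pin in the frame of bush_mouth below -0.049 m and horizontal distance between red_pin and bush_mouth below 0.012 m and angle between red_pin's own z axis and vertical below 0.17 rad and linear speed of red_pin below 0.02 m/s and contact force between the fingers and red_pin below 0.1 N); the robot touches nothing.
It fails at once if the blue pin is moved by more than 30 mm (distance of blue_pin from where it was at the start of the episode above 0.03 m).
It fails at once if the yellow pin is moved by more than 30 mm (distance of yellow_pin from where it was at the start of the episode above 0.03 m).
It also fails if it takes over 51 s, if anything falls off the work surface, if the arm or the gripper's body presses on something with over 40 N, if the wrist force passes 120 N, or if a joint passes its speed limit or range.

## Working session

There is one attempt and no reset: what is moved stays moved. The work goes in short steps, Python scripts to look and compute and a shell command to move; the robot and the scene stay as the last step left them, time stands still between calls to the robot, and variables do not carry over. Pictures are saved under pics/ and viewed, about 8 in all and at most 12, crops included, and the job is handed in when it is done.

```bash
mkdir -p pics; cat > h.py <<'E'
import numpy as np,cv2
from plant import observe,camera,camera_model,order,env
def ray(name,px,z,obs=None):
    m=camera_model(name);K=np.array(m["camera_matrix"],float)
    d=np.linalg.inv(K)@np.array([px[0],px[1],1.0])
    if name=="wrist":
        from scipy.spatial.transform import Rotation as R
        q=obs["tool_rot"];T=np.eye(4);T[:3,:3]=R.from_quat([q[1],q[2],q[3],q[0]]).as_matrix();T[:3,3]=obs["position"]
        T=T@np.array(m["hand_eye"]);c=T[:3,3];d=T[:3,:3]@d
    else:
        r=cv2.Rodrigues(np.array(m["rvec"],float))[0];c=-r.T@np.array(m["tvec"],float).ravel();d=r.T@d
    return c+d*(z-c[2])/d[2]
E
python3 - <<'E'
from h import *
o=observe();print(o)
for n in("top","side","wrist"):
    cv2.imwrite(f"pics/{n}0.png",camera(n));m=camera_model(n);print(n,m)
E
```

```text
{'clock': 0.0, 'joints': array([ 1.41262521e+00,  3.85587209e-01,  6.64433309e-03, -5.27159527e-04,
       -1.19397925e+00, -2.58603402e-01]), 'qvel': array([-7.81989884e-04, -6.59065127e-05,  1.01040973e-03,  4.23542807e-04,
       -1.58339180e-03,  1.47218292e-03]), 'tau': array([ 2.89435493e-04, -3.90663528e+01,  1.87400991e+01,  4.21966195e+00,
        1.09401683e-02, -1.93837759e-04]), 'position': array([252.73986019, 570.97181351, 221.44415186]), 'tool_rot': array([ 1.07385622e-03,  9.78345129e-01, -2.06977340e-01, -1.91322840e-04]), 'contact_force': array([ 0.10366228, -0.3496318 , -0.6181969 ]), 'torque': array([ 0.01479838, -0.01152475,  0.01896642]), 'finger_gap': 1.0035688404025636}
top {'camera_matrix': array([[387.81712834,   0.        , 320.30387041],
       [  0.        , 387.81712834, 197.57994254],
       [  0.        ,   0.        ,   1.        ]]), 'rvec': array([ 2.15790924, -2.16480373,  0.13579607]), 'tvec': array([  96.25083858,  553.70809274, 1135.90977765])}
side {'camera_matrix': array([[514.86311615,   0.        , 318.97850953],
       [  0.        , 514.86311615, 198.09226745],
       [  0.        ,   0.        ,   1.        ]]), 'rvec': array([ 0.55932736,  2.59246052, -1.30523751]), 'tvec': array([ 432.34900252, -116.16204776, 1789.75422837])}
wrist {'camera_matrix': array([[299.233657  ,   0.        , 327.74149536],
       [  0.        , 299.233657  , 198.7352411 ],
       [  0.        ,   0.        ,   1.        ]]), 'hand_eye': array([[ 1.61582278e-04, -9.57356234e-01, -2.88910045e-01,
         7.90026708e+01],
       [ 9.99999060e-01,  5.48119954e-04, -1.25701385e-03,
        -7.31745641e-01],
       [ 1.36176741e-03, -2.88909570e-01,  9.57355423e-01,
        -1.62315345e+02],
       [ 0.00000000e+00,  0.00000000e+00,  0.00000000e+00,
         1.00000000e+00]])}
```

View pics/top0.png

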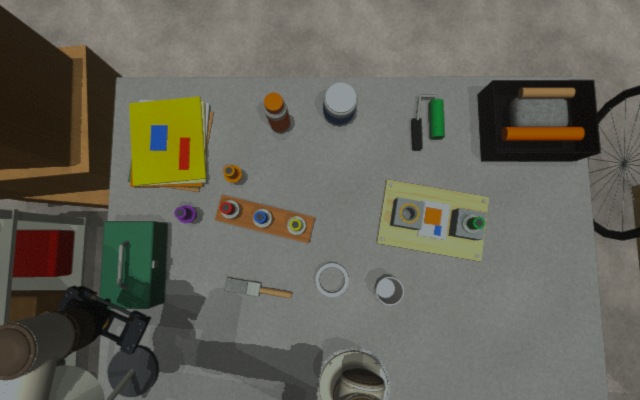

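View pics/side0.png

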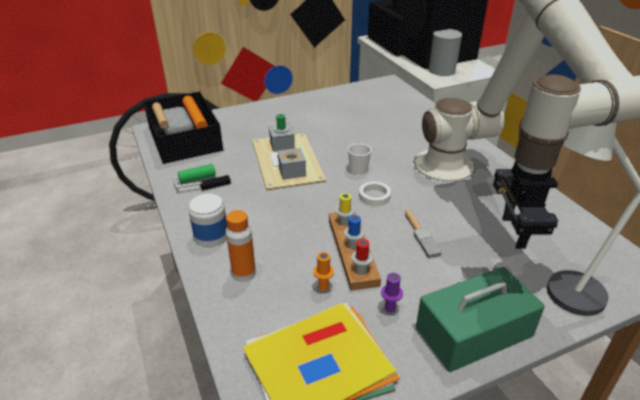

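Top view: red grip at (228,208) at the rack's end. The look-alikes, orange (232,174) and purple (186,214), stand off the rack; blue is at (262,217) and yellow at (297,226). The empty bush is at (407,211) and the green-pin block at (471,222). I'll confirm this with an enlarged crop and compute positions.

```bash
python3 - <<'E'
from h import *
im=cv2.imread("pics/top0.png")
a=cv2.resize(im[160:250,170:330],None,fx=5,fy=5,interpolation=cv2.INTER_CUBIC)[:,:800]
b=cv2.resize(im[180:250,370:500],None,fx=5,fy=5,interpolation=cv2.INTER_CUBIC)
c=np.zeros((350-200,800,3),np.uint8)
out=np.zeros((600,800,3),np.uint8);out[:300]=cv2.resize(a,(533,300)).repeat(1,0)[:, :533].copy() if 0 else np.pad(cv2.resize(a,(533,300)),((0,0),(0,267),(0,0)))
out[300:]=np.pad(cv2.resize(b,(557,300)),((0,0),(0,243),(0,0)))
cv2.imwrite("pics/crop1.png",out)
h=cv2.cvtColor(im,cv2.COLOR_BGR2HSV)
roi=np.zeros(im.shape[:2],np.uint8);roi[195:245,215:320]=1
for n,lo,hi in(("red",0,8),("red2",172,180),("blue",105,125),("yel",25,35)):
    m=((h[...,0]>=lo)&(h[...,0]<=hi)&(h[...,1]>140)&(h[...,2]>70)&(roi>0))
    y,x=np.nonzero(m);
    if len(x): print(n,len(x),x.mean(),y.mean(),x.min(),x.max(),y.min(),y.max(),ray("top",(x.mean(),y.mean()),112))
for p in((407,211),(408,212)):print("bush",ray("top",p,77))
for p in((471,222),(477,223)):print("greenblk",ray("top",p,77),ray("top",p,138))
E
```

```text
red 76 225.81578947368422 207.57894736842104 220 231 202 213 [517.0439065  359.37753912 112.        ]
blue 73 260.09589041095893 217.05479452054794 254 265 211 222 [490.19285627 263.11730279 112.        ]
yel 72 295.5416666666667 224.72222222222223 290 301 219 230 [468.49640075 164.12153045 112.        ]
bush [ 508.88095394 -155.87890253   77.        ]
bush [ 505.97227697 -158.68470058   77.        ]
greenblk [ 476.49122091 -339.68956029   77.        ] [ 473.03566862 -315.65948506  138.        ]
greenblk [ 473.55356799 -356.87630941   77.        ] [ 470.25846053 -331.9075512   138.        ]
```

View pics/crop1.png

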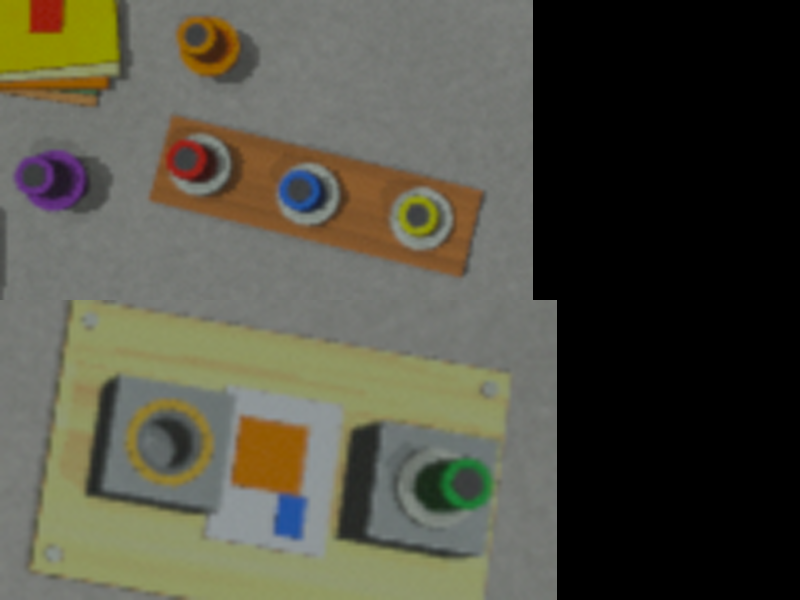

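Red is confirmed: red grip, in the rack, 100 mm from blue. The orange and purple pins stand free on the table. Moving above red (517,359).

```bash
python3 -m crank '[[[0.9,-0.7,0],[0,0,0]],[[0.9,-0.7,0],[0,0,0]],[[0.9,-0.7,0],[0,0,0]],[[0.9,-0.7,0],[0,0,0]],[[0.9,-0.7,0],[0,0,0]]]' 87; python3 -m crank '[[[0.9,-0.7,0],[0,0,0]],[[0.9,-0.7,0],[0,0,0]],[[0.3,-0.4,0],[0,0,0]],[[0,0,0],[0,0,0]],[[0,0,0],[0,0,0]]]'
```

```text
clock: 0.78
position: [433.9, 430.4, 222.3]
tool_rot: [0.0, 0.978, -0.207, -0.0]
contact_force: [0.7, 0.0, 0.1]
finger_gap: 0.999
clock: 1.4
position: [516.3, 360.0, 222.5]
tool_rot: [-0.0, 0.978, -0.206, -0.0]
contact_force: [0.4, -0.1, 0.4]
finger_gap: 1.002
```

```bash
python3 - <<'E'
from h import *
o=observe();im=camera("wrist");cv2.imwrite("pics/w1.png",im)
h=cv2.cvtColor(im,cv2.COLOR_BGR2HSV)
m=(((h[...,0]<8)|(h[...,0]>172))&(h[...,1]>140)&(h[...,2]>60)).astype(np.uint8)
n,l,s,c=cv2.connectedComponentsWithStats(m)
for i in range(1,n):
    if s[i,4]>80: print(s[i],c[i],ray("wrist",c[i],100,o))
E
```

```text
[ 105   41   71   96 2423] [140.32026414  88.49896822] [672.3820246  475.71388452 100.        ]
[313 172  35  43 817] [329.57037944 191.41003672] [516.53845351 359.14245098 100.        ]
```

View pics/w1.png

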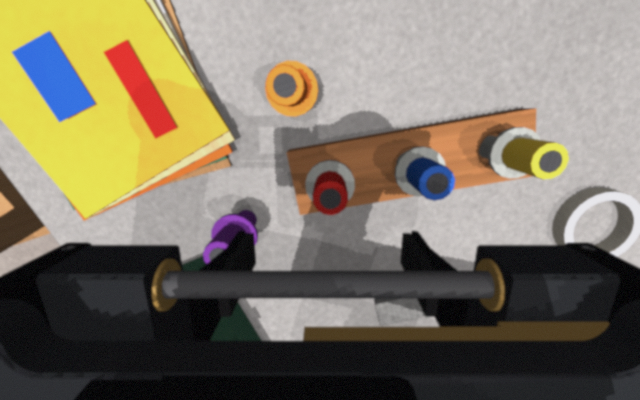

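Wrist view: red grip cap centre at (330,198), collar at (330,183). Blue is at (435,182), yellow at (550,160), orange at (285,85) and purple at (230,235), all clear of the jaws.

```bash
python3 -c "
from h import *
o=observe();print(ray('wrist',(330,198),119,o),ray('wrist',(330.5,184),69,o),ray('wrist',(435,182),119,o))"
python3 -m crank '[[[0,0,-0.9],[0,0,0]],[[0,0,-0.9],[0,0,0]],[[0,0,-0.4],[0,0,0]],[[0,0,0],[0,0,0]]]'
```

```text
[515.25981457 359.62974857 119.        ] [515.76170517 358.50560047  69.        ] [490.61264983 265.85029333 119.        ]
clock: 1.95
position: [516.4, 359.8, 133.8]
tool_rot: [0.001, 0.978, -0.206, -0.0]
contact_force: [-0.5, -0.0, -0.1]
finger_gap: 1.004
```

```bash
python3 -m crank '[[[0,0,-0.7],[0,0,0]],[[0,0,-0.7],[0,0,0]],[[0,0,0],[0,0,0]],[[0,0,0],[0,0,0]]]'; python3 -m crank '[[[0,0,0],[0,0,0]],[[0,0,0],[0,0,0]],[[0,0,0],[0,0,0]],[[0,0,0],[0,0,0]],[[0,0,0],[0,0,0]]]' 10;  python3 -m crank '[[[0,0,0],[0,0,0]],[[0,0,0],[0,0,0]],[[0,0,0],[0,0,0]],[[0,0,0],[0,0,0]],[[0,0,0],[0,0,0]]]'
```

```text
clock: 2.45
position: [518.1, 360.7, 80.7]
tool_rot: [-0.001, 0.978, -0.206, 0.001]
contact_force: [0.1, -0.4, 0.7]
finger_gap: 1.006
clock: 3.08
position: [517.0, 359.5, 78.6]
tool_rot: [0.0, 0.978, -0.207, 0.0]
contact_force: [-0.4, 0.4, -0.3]
finger_gap: 0.512
clock: 3.7
position: [516.9, 359.4, 78.5]
tool_rot: [0.0, 0.978, -0.207, -0.0]
contact_force: [-0.1, -0.5, 0.9]
finger_gap: 0.385
```

```bash
python3 -m crank '[[[0,0,0.6],[0,0,0]],[[0,0,0.9],[0,0,0]],[[0,0,1],[0,0,0]],[[0,0,1],[0,0,0]],[[0,0,0.5],[0,0,0]]]'; python3 -m crank '[[[-0.2,-0.5,0],[0,0,0]],[[-0.2,-0.9,0],[0,0,0]],[[-0.2,-0.9,0],[0,0,0]],[[-0.2,-0.9,0],[0,0,0]],[[-0.2,-0.9,0],[0,0,0]]]';  python3 -m crank '[[[-0.2,-0.9,0],[0,0,0]],[[-0.2,-0.9,0],[0,0,0]],[[-0.2,-0.9,0],[0,0,0]],[[-0.2,-0.9,0],[0,0,0]],[[-0.2,-0.9,0],[0,0,0]]]'; python3 -m crank '[[[-0.2,-0.9,0],[0,0,0]],[[-0.2,-0.9,0],[0,0,0]],[[-0.1,-0.8,0],[0,0,0]],[[0,0,0],[0,0,0]],[[0,0,0],[0,0,0]]]'
```

```text
clock: 4.32
position: [517.5, 360.0, 240.9]
tool_rot: [-0.002, 0.978, -0.207, 0.001]
contact_force: [0.2, 0.1, -2.2]
finger_gap: 0.385
clock: 4.95
position: [476.3, 194.3, 238.0]
tool_rot: [0.0, 0.978, -0.207, -0.0]
contact_force: [-0.3, -1.0, -2.0]
finger_gap: 0.386
clock: 5.58
position: [436.2, 14.4, 238.2]
tool_rot: [-0.0, 0.978, -0.207, -0.0]
contact_force: [0.2, -0.3, -2.5]
finger_gap: 0.385
clock: 6.2
position: [416.8, -88.4, 238.3]
tool_rot: [-0.0, 0.978, -0.207, -0.0]
contact_force: [-0.5, -0.1, -2.0]
finger_gap: 0.376
```

```bash
python3 - <<'E'
from h import *
o=observe();im=camera("wrist");cv2.imwrite("pics/w2.png",im);print(o["position"],o["finger_gap"])
h=cv2.cvtColor(im,cv2.COLOR_BGR2HSV)
m=((h[...,0]>12)&(h[...,0]<30)&(h[...,1]>120)).astype(np.uint8)
n,l,s,c=cv2.connectedComponentsWithStats(m)
for i in range(1,n):
    if s[i,4]>60: print(s[i],c[i],ray("wrist",c[i],77,o))
E
```

```text
[416.82119846 -88.3785168  238.3392058 ] 0.37646952993124516
[ 401   29   47   54 1850] [424.48        55.80378378] [ 496.27944116 -226.69153204   77.        ]
[333  48  57  61 779] [361.34403081  76.77920411] [ 503.67070412 -162.51234249   77.        ]
[   0  180  186   77 4708] [103.31690739 215.35025489] [486.43780567 164.52721876  77.        ]
[249 258  17  54 427] [254.38407494 285.56440281] [334.23753527  48.94334615  77.        ]
[392 258  16  54 426] [401.19483568 285.25117371] [ 261.17778298 -117.50160953   77.        ]
[ 196  321  326   21 4898] [369.22274398 332.59636586] [211.31178696 -55.24696364  77.        ]
```

View pics/w2.png

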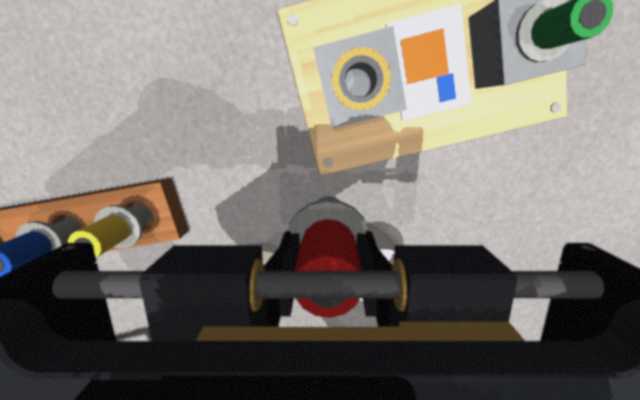

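Bush ring centre is (361,78) px, i.e. (503.7,-162.5), which agrees with the top view (502,-163). The pin is held upright. Now I'll lean it 20° with the top away from the green pin; TCP target for the start is (513.5,-140.5,141).

```bash
python3 -m crank '[[[0.8,-0.4,0],[-9.15,4.05,0]],[[0.8,-0.45,0],[-9.15,4.05,0]],[[0.8,-0.45,-0.4],[0,0,0]],[[0,0,-0.9],[0,0,0]],[[0,0,0],[0,0,0]]]';python3 -m crank '[[[0,0,0],[0,0,0]],[[0,0,0],[0,0,0]]]'; python3 - <<'E'
from h import *
from scipy.spatial.transform import Rotation as R
o=observe();q=o["tool_rot"];M=R.from_quat([q[1],q[2],q[3],q[0]]).as_matrix();p=o["position"]+70.5*M[:,2]
print(p,p-[503.7,-162.5,77],np.degrees(np.arccos(-M[2,2])))
im=camera("wrist");s=camera("side");t=camera("top")
out=np.zeros((600,800,3),np.uint8);out[:300,:480]=cv2.resize(im,(480,300))
out[300:,:400]=cv2.resize(s[90:210,220:380],(400,300),interpolation=cv2.INTER_CUBIC);out[300:,400:]=cv2.resize(t[165:255,350:470],(400,300),interpolation=cv2.INTER_CUBIC)
cv2.imwrite("pics/m3.png",out)
E
```

```text
clock: 6.88
position: [511.4, -139.9, 183.7]
tool_rot: [0.171, 0.963, -0.203, -0.039]
contact_force: [-0.2, 0.3, -0.4]
finger_gap: 0.384
clock: 7.12
position: [513.9, -140.1, 188.3]
tool_rot: [0.169, 0.964, -0.204, -0.034]
contact_force: [-0.9, -0.4, -1.0]
finger_gap: 0.383
[ 504.39370004 -162.12728125  122.06342201] [ 0.69370004  0.37271875 45.06342201] 19.910931948435856
```

View pics/m3.png

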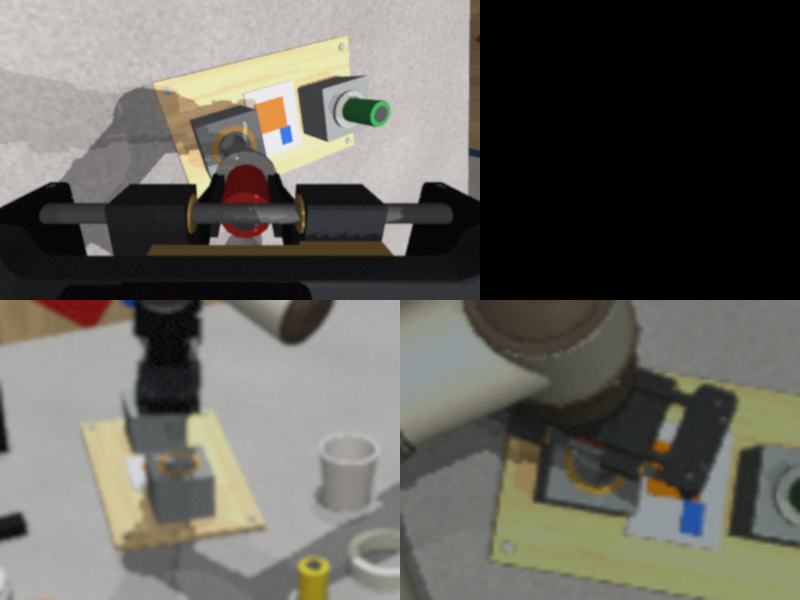

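```bash
python3 - <<'E'
from h import *
m=camera_model("side")
P=np.array([[503.7,-162.5,77],[504.4,-162.1,122],[513.9,-140.1,188]],float)
u=cv2.projectPoints(P,np.array(m["rvec"],float),np.array(m["tvec"],float),np.array(m["camera_matrix"]),None)[0].reshape(-1,2)
print(u,(u-[220,90])*2.5+[0,300])
s=camera("side");cv2.imwrite("pics/s4.png",cv2.resize(s[20:200,200:380],(600,600),interpolation=cv2.INTER_CUBIC))
E
```

```text
[[290.49314799 155.20564386]
 [289.82870611 143.48954235]
 [288.80870031 129.14364772]] [[176.23286998 463.01410964]
 [174.57176526 433.72385588]
 [172.02175077 397.85911929]]
```

View pics/s4.png

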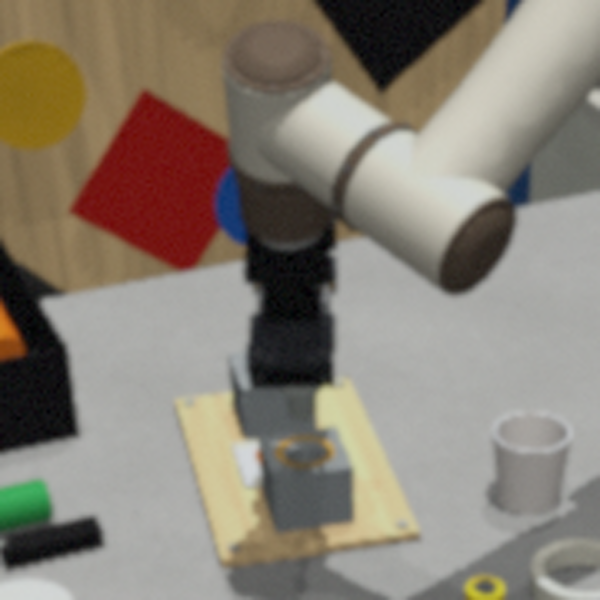

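The shank is visible over the block behind, foot near (295,415), which matches the predicted projection (299,412). Lowering to start the foot edge in the bore.

```bash
python3 -m crank '[[[0,0,-0.4],[0,0,0]],[[0,0,-0.4],[0,0,0]],[[0,0,-0.2],[0,0,0]],[[0,0,0],[0,0,0]]]'; python3 -m crank '[[[0,0,-0.1],[0,0,0]],[[0,0,-0.1],[0,0,0]],[[0,0,0],[0,0,0]],[[0,0,0],[0,0,0]],[[0,0,0],[0,0,0]]]'; cat > st.py <<'E'
from h import *
from scipy.spatial.transform import Rotation as R
o=observe();q=o["tool_rot"];M=R.from_quat([q[1],q[2],q[3],q[0]]).as_matrix();p=o["position"]+70.5*M[:,2]
print(p-[503.7,-162.5,77],np.degrees(np.arccos(-M[2,2])),o["contact_force"],o["torque"])
E
python3 st.py
```

```text
clock: 7.82
position: [512.4, -140.7, 145.4]
tool_rot: [0.171, 0.963, -0.204, -0.037]
contact_force: [0.3, -0.3, -1.9]
finger_gap: 0.384
clock: 8.45
position: [513.1, -140.5, 138.8]
tool_rot: [0.17, 0.963, -0.204, -0.036]
contact_force: [0.0, 0.0, -2.3]
finger_gap: 0.383
[-0.31678148 -0.05277388 -4.49517672] 19.997682402250476 [ 0.01700938  0.04453563 -2.25856642] [ 0.87982473 -0.3544965  -0.00407304]
```

The foot edge is in, with no contact (origin 4.5 mm below the mouth, 20° lean). Standing it upright about the foot.

```bash
python3 -m crank '[[[-0.06,-0.14,0.04],[4.57,-2.02,0]],[[-0.06,-0.14,0.03],[4.57,-2.02,0]],[[-0.06,-0.14,0.02],[4.57,-2.02,0]],[[-0.06,-0.13,0.01],[4.57,-2.02,0]],[[0,0,0],[0,0,0]]]';python3 -m crank '[[[0,0,0],[0,0,0]],[[0,0,0],[0,0,0]]]'; python3 st.py
```

```text
clock: 9.07
position: [503.2, -163.7, 143.3]
tool_rot: [0.0, 0.978, -0.208, 0.0]
contact_force: [0.5, -0.2, -2.6]
finger_gap: 0.386
clock: 9.32
position: [503.3, -162.0, 142.3]
tool_rot: [0.001, 0.978, -0.206, -0.001]
contact_force: [-1.2, -0.8, -1.8]
finger_gap: 0.383
[-0.47346229  0.45325673 -5.24963275] 0.10277508158598196 [-1.15426427 -0.81036371 -1.79318315] [ 0.01847785 -0.06918614  0.03057912]
```

Upright and aligned. Sliding down in small steps while watching the force.

```bash
python3 -m crank '[[[0,0,-0.15],[0,0,0]],[[0,0,-0.15],[0,0,0]],[[0,0,0],[0,0,0]]]'; python3 st.py
```

```text
clock: 9.7
position: [502.8, -162.3, 129.6]
tool_rot: [0.0, 0.978, -0.207, -0.001]
contact_force: [0.5, 0.8, -1.5]
finger_gap: 0.38
[ -1.04374533   0.19387359 -17.90855811] 0.14339882901891576 [ 0.53609059  0.81597093 -1.49551596] [-0.03213715 -0.06646906  0.00844157]
```

```bash
python3 -m crank '[[[0,0,-0.15],[0,0,0]],[[0,0,-0.15],[0,0,0]],[[0,0,0],[0,0,0]]]'; python3 st.py
```

```text
clock: 10.07
position: [502.9, -162.5, 117.8]
tool_rot: [0.0, 0.978, -0.207, -0.001]
contact_force: [-0.8, -0.1, -1.5]
finger_gap: 0.383
[-9.68292699e-01 -2.08829986e-02 -2.96593203e+01] 0.11040767399334193 [-0.81521723 -0.11866054 -1.4680412 ] [-0.03548416 -0.02768472 -0.04633483]
```

No side force, so continuing. The remaining distance is about 25 mm.

```bash
python3 -m crank '[[[0,0,-0.15],[0,0,0]],[[0,0,-0.15],[0,0,0]],[[0,0,-0.15],[0,0,0]],[[0,0,0],[0,0,0]]]'; python3 st.py
```

```text
clock: 10.58
position: [502.9, -162.5, 99.8]
tool_rot: [0.0, 0.978, -0.207, -0.001]
contact_force: [0.0, -0.7, -1.8]
finger_gap: 0.384
[-9.28443655e-01 -2.27967011e-02 -4.76519277e+01] 0.10891238187961447 [ 0.04995567 -0.65672948 -1.84842078] [-0.00565363 -0.01666211  0.03088788]
```

```bash
python3 -m crank '[[[0,0,-0.08],[0,0,0]],[[0,0,-0.05],[0,0,0]],[[0,0,0],[0,0,0]],[[0,0,0],[0,0,0]]]'; python3 st.py
```

```text
clock: 11.08
position: [503.5, -162.5, 95.5]
tool_rot: [0.0, 0.978, -0.207, 0.0]
contact_force: [-0.1, 0.3, -2.4]
finger_gap: 0.383
[ -0.20572075  -0.05652847 -52.03679131] 0.02218778366555029 [-0.1409992   0.26356209 -2.38973336] [-0.00206122 -0.0121335  -0.00711178]
```

```bash
python3 -m crank '[[[0,0,-0.05],[0,0,0]],[[0,0,-0.03],[0,0,0]],[[0,0,0],[0,0,0]],[[0,0,0],[0,0,0]]]'; python3 st.py
```

```text
clock: 11.58
position: [503.4, -162.6, 92.5]
tool_rot: [0.0, 0.978, -0.207, 0.0]
contact_force: [-0.6, 0.3, 2.6]
finger_gap: 0.384
[ -0.27699313  -0.11562237 -54.9923164 ] 0.028096163329261317 [-0.61945397  0.34024396  2.60989822] [0.28485781 0.43765332 0.00069066]
```

The upward force flips at 55 mm depth, so the collar is seated. Releasing and retreating straight up.

```bash
python3 -m crank '[[[0,0,0],[0,0,0]],[[0,0,0],[0,0,0]],[[0,0,0],[0,0,0]],[[0,0,0],[0,0,0]],[[0,0,0],[0,0,0]]]' 70; python3 -m crank '[[[0,0,0],[0,0,0]],[[0,0,0],[0,0,0]],[[0,0,0.3],[0,0,0]],[[0,0,0.5],[0,0,0]],[[0,0,0.8],[0,0,0]]]'; python3 -m crank '[[[0,0,0.9],[0,0,0]],[[0,0,0.9],[0,0,0]],[[-0.9,0.5,0.3],[0,0,0]],[[-0.9,0.5,0],[0,0,0]],[[-0.9,0.5,0],[0,0,0]]]'; python3 -m crank '[[[0,0,0],[0,0,0]],[[0,0,0],[0,0,0]],[[0,0,0],[0,0,0]]]'
python3 - <<'E'
from h import *
w=camera("wrist");t=camera("top");s=camera("side")
out=np.zeros((600,800,3),np.uint8);out[:300,:480]=cv2.resize(w,(480,300))
out[300:,:400]=cv2.resize(s[90:210,220:380],(400,300),interpolation=cv2.INTER_CUBIC);out[300:,400:]=cv2.resize(t[150:285,200:380],(400,300),interpolation=cv2.INTER_CUBIC)
cv2.imwrite("pics/m5.png",out)
E
```

```text
clock: 12.2
position: [503.4, -162.5, 92.1]
tool_rot: [0.0, 0.978, -0.207, -0.0]
contact_force: [0.3, 1.0, -0.0]
finger_gap: 0.791
clock: 12.82
position: [502.9, -162.5, 156.8]
tool_rot: [0.0, 0.978, -0.207, -0.001]
contact_force: [0.1, 0.1, 0.8]
finger_gap: 0.807
clock: 13.45
position: [394.4, -102.1, 241.1]
tool_rot: [-0.0, 0.978, -0.207, 0.001]
contact_force: [-0.4, 1.0, 0.2]
finger_gap: 0.807
clock: 13.82
position: [396.2, -102.7, 240.3]
tool_rot: [0.0, 0.978, -0.207, 0.0]
contact_force: [-0.3, -0.7, -0.4]
finger_gap: 0.808
```

View pics/m5.png

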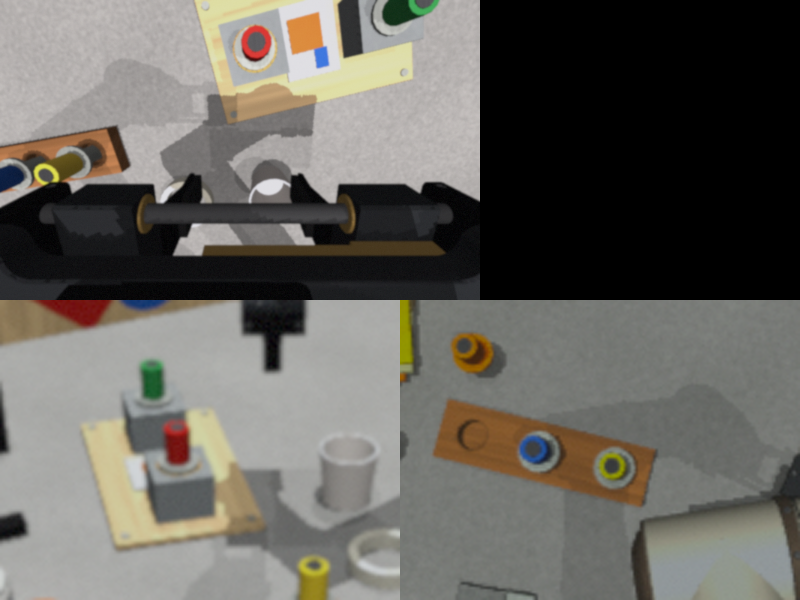

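The red pin stands upright with its collar on the block (side crop (177,445)). Blue and yellow are still in their holes, and the gripper is clear.

```bash
python3 -c "
from h import *
order.job_done()"
```

```text
the job is handed in; nothing more can be done
```

The red pin is fitted in the empty bush, and I handed the job in at about 14 s of the 51 s allowed. I took it from the rack, leaned it 20° with its origin about 4.5 mm below the mouth, stood it upright, slid it down while still held, and released it.

- **Depth and position:** the upward force reversed at 55.0 mm below the mouth, about 0.3 mm off my measured bore axis. Both figures come from the arm's pose.
- **Final pictures:** the pin stands upright with its collar on the block, the gripper is clear, and the blue and yellow pins are still in their holes.
- **Disagreements:** none of my checks failed. The top and wrist cameras placed the bush within about 2 mm of each other.

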